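# Find and level the proud support pin of a wafer carrier

## Task

One of the five support pins sunk in the bores of the wafer carrier stands higher than the other four. Take the spring probe from its holder, touch it gently to the pins to feel which one is high, and press that pin down with the probe until it is level with the rest, leaving the other pins as they are. Then put the probe back upright in its holder, and do not disturb the things around.

Things in the scene. Friction and masses are not known exactly. Their poses are not given: they have to be found in the camera images.
- carrier: Wafer carrier, fixed to the bench: square aluminium block, 140 x 140 mm, 36 mm tall, on a dark foot plate 150 x 150 x 6 mm; two short brass ports stick out of its -x side. Origin at the centre of its underside, z up. Its flat top has five round bores 22 mm wide: one at the centre, four at (+-45, +-45) mm along its own x and y.
- face (a point): Centre of the carrier's top face, over the middle bore; axes as the carrier's. In each bore stands a steel pin, 16 mm wide, flat top. Four are level with one another, somewhere 6 to 9 mm below the face (differs each time); the fifth, in any of the five bores, stands 4 to 5 mm higher, still below the face.
- holder: Probe holder, fixed: black tube 52 mm across and 66 mm tall with a 26 mm bore, on a round foot 72 mm across. Origin at the centre of its underside, z up.
- probe: Spring probe, about 160 g, upright in the holder, z up its axis. Origin on the axis at the underside of its aluminium collar (42 mm across, 5 mm thick), which rests on the holder's rim. Above the collar, from 5 to 60 mm, a blue grip 20 mm square, faces square to the probe's x and y, then a 14 mm cap to 65 mm. Below: a 14 mm stem to -32 mm, then the sprung tip to -54 mm.
- probe_tip: The probe's sprung tip: 6 mm rod ending in a red 8 mm ball. Origin at the ball's lowest point, 54 mm below the probe's origin when free. It starts to give at 1.2 N, takes 0.35 N more for each mm, and comes to a solid stop after 8 mm (4 N); from there the probe pushes rigidly. More than 20 N damages it.
- pin_a (a joint): Height (m) of the one high pin above the level of the other four; 0 = level, starts at 0.004 to 0.005. Its bore is not told. Every pin is held by friction: below about 8 N it stays, at about 9 to 10 N it slides down steadily, it stays where it is left, goes at most 5 mm below level, and cannot be pulled up again.
- pin_b (a joint): Height (m) of one of the four level pins from their common level (starts at 0); its bore is not told. Held by friction as the high one.
- pin_c (a joint): Height (m) of one of the four level pins from their common level (starts at 0); its bore is not told. Held by friction as the high one.
- pin_d (a joint): Height (m) of one of the four level pins from their common level (starts at 0); its bore is not told. Held by friction as the high one.
- pin_e (a joint): Height (m) of one of the four level pins from their common level (starts at 0); its bore is not told. Held by friction as the high one.
- vial: Bystander: vial with yellow cap, 22 mm wide, 46 mm tall, loose. Origin at the centre of its underside.
- weight: Bystander: steel calibration weight, 30 mm wide, 45 mm tall, loose. Origin at the centre of its underside.
- tape: Bystander: flat roll of amber tape, 69 mm across, 19 mm tall, loose. Origin at the centre of its underside.
There are look-alikes about, which are no part of the job. There is more than one size of the probe; the one meant has the size given above. There is more than one size of the holder; the job needs the smaller.

How it is judged:
By the outcome, as a careful person would: the job done as asked, in the order asked, and still so for the second after the job is handed in, with the robot touching nothing.
It also fails if it takes over 70 s, if anything falls off the work surface, if the arm or the gripper's body presses on something with over 40 N, if the wrist force passes 120 N, or if a joint passes its speed limit or range.

## Robot

A 7-joint arm with a two-finger parallel gripper is mounted at the origin on a cart in front of the work surface, level with it; the furniture and walls round the work are solid. World frame = base frame: x ahead of the robot, y to its left, z up, the work surface at z = 0. Lengths are in m, angles in rad, forces in N, time in s.
With the tool pointing down it reaches from about 0.4 to 0.9 m from the base axis. Payload 5.5 kg.
Tool frame: the origin (TCP) lies at the very end of the fingers, on their centre line; the grasp point (between the pads) lies 19 mm behind it; z points along the fingers, y is the direction in which the jaws open and shut (so a half turn about z gives the same grasp; the last joint's range is limited). The gripper opens to 85 mm and grips with 20 to 120 N. Pads are 22 mm wide; open, the fingers measure 114 mm over their backs; the gripper's body (76 mm by 85 mm) begins 54 mm behind the grasp point. The pads swing forward as they close: fully open they stand 13 mm farther back than shut.
Start: joints at [1.56, 0.501, -0.427, 1.55, 0.221, 1.138, -0.21], TCP at [0.176, -0.626, 0.206] pointing down, gripper open.
Joint ranges: [-2.88, 2.88], [-0.31, 2.03], [-1.54, 1.56], [0.2, 2.42], [-1.41, 4.55], [0.19, 2.02], [-2.57, 2.57]. Speed limits (rad/s): [2.57, 2.57, 3.14, 3.14, 3.14, 3.14, 3.14].

## Interface

Orientations are given as a 3x3 rotation matrix whose columns are the frame's x, y, z axes.
In Python, from plant import move_ptp, move_linear, goto_joints, command_gripper, sleep, inverse_kinematics, get_image, camera_info, IKError, finish_job, current_clock, current_joint_positions, current_dq, current_tau, current_eef_pos, current_tcp_rot, current_ft_force, current_wrist_torque, current_finger_gap gives the robot as it stands. The module is installed in compiled form; this text tells all that it offers. Calls block until the motion is done:
- move_ptp(position, orientation): joint-space move of the TCP to a pose.
- move_linear(position, orientation=None, feed=0.15, force_limit=None): straight line of the TCP; orientation=None keeps the orientation; feed is the mean speed in m/s. With force_limit (N) it stops when the force on the tool has changed by that much, and returns True; else False.
- goto_joints(angles): joint-space move.
- command_gripper(opening, effort=None): opening from 0.0 (shut) to 1.0 (fully open); effort is the grip in N (None keeps the last); returns when the fingers have stopped.
- sleep(seconds).
- inverse_kinematics(position, orientation): joint angles nearest the present ones, or None.
- get_image(name): name is "scene" or "top" or "wrist"; returns the picture (480x640x3 uint8, red, green, blue); there is no depth.
- camera_info(name): a dict with "fx", "fy", "cx", "cy" (pixels), "T" (4x4, takes a point from camera to world coordinates). Camera axes: x right, y down, z forward; pixel columns grow to the right and rows downward; lengths in m; the calibration is good to about 2 mm. The wrist camera is an equidistant fisheye: a pixel r from the principal point sees the ray r / f radians off the axis. A picture is of the moment at which its call begins: read the wrist's pose just before it. camera_info takes no time and is no camera call; for the wrist camera it gives the pose at the moment of the call.
A pose or a line that the arm cannot do raises IKError and nothing moves.
- finish_job(): hands the job in, once; it reports no verdict.
Readings, each from a call of its own:
- current_clock(): time.
- current_joint_positions(): joint angles.
- current_dq(): joint speeds.
- current_tau(): joint torques, N m.
- current_eef_pos(): TCP position.
- current_tcp_rot(): TCP orientation.
- current_ft_force(): force on the tool from outside, world axes, zero at the start.
- current_wrist_torque(): the same for the moment, N m.
- current_finger_gap(): opening from 0.0 (shut) to 1.0 (fully open).
Only numpy, scipy, OpenCV 4.12 (cv2) and the standard library are available. Lean on these libraries where they do the work, as an engineer would, in place of code of your own. Each camera call takes 0.05 s, during which the arm holds its last target.

## Working session

There is one attempt and no reset: what is moved stays moved. The work goes in short steps, each a Python script; the robot and the scene stay as the last script left them, time stands still between calls to the robot, and variables do not carry over. Pictures are saved under pics/ and viewed, and the job is handed in when it is done.

```bash
mkdir -p pics; ls
python3 - <<'E'
from plant import *
import cv2
for n in("scene","top","wrist"):
    cv2.imwrite(f"pics/{n}0.png",get_image(n)[:,:,::-1]); i=camera_info(n); print(n,i)
print(current_clock(),current_eef_pos(),current_tcp_rot(),current_ft_force())
E
```

```text
pics
scene {'fx': 447.6382791290761, 'fy': 447.6382791290761, 'cx': 317.2681679778779, 'cy': 237.79621884751404, 'T': array([[-0.70049046, -0.44426458,  0.55851777, -0.10833251],
       [-0.71348158,  0.41837013, -0.56205913,  0.7766779 ],
       [ 0.01603581, -0.7922092 , -0.61003888,  0.81676061],
       [ 0.        ,  0.        ,  0.        ,  1.        ]])}
top {'fx': 507.8886451512406, 'fy': 507.8886451512406, 'cx': 314.883799545114, 'cy': 238.70413532858313, 'T': array([[-1.22107232e-03, -9.91957364e-01,  1.26566567e-01,
         3.98160293e-01],
       [-9.99964715e-01,  1.59269280e-04, -8.39906558e-03,
         8.26293018e-02],
       [ 8.31135679e-03, -1.26572357e-01, -9.91922557e-01,
         1.46854362e+00],
       [ 0.00000000e+00,  0.00000000e+00,  0.00000000e+00,
         1.00000000e+00]])}
wrist {'fx': 371.64829954431775, 'fy': 371.64829954431775, 'cx': 321.454533837731, 'cy': 239.00111687767722, 'T': array([[ 2.69642888e-01, -9.17417324e-01, -2.92639996e-01,
         2.50718941e-01],
       [-9.62960119e-01, -2.57118338e-01, -8.12278902e-02,
        -6.05024513e-01],
       [-7.23235983e-04,  3.03703168e-01, -9.52766426e-01,
         3.73123089e-01],
       [ 0.00000000e+00,  0.00000000e+00,  0.00000000e+00,
         1.00000000e+00]])}
0.15 [ 0.17556147 -0.62525357  0.20489612] [[ 9.62744058e-01  2.70414065e-01 -3.36585952e-04]
 [ 2.70414265e-01 -9.62742963e-01  1.45359381e-03]
 [ 6.90264533e-05 -1.49045644e-03 -9.99998887e-01]] [-0.25041512 -0.41486889  0.28266918]
```

View pics/scene0.png

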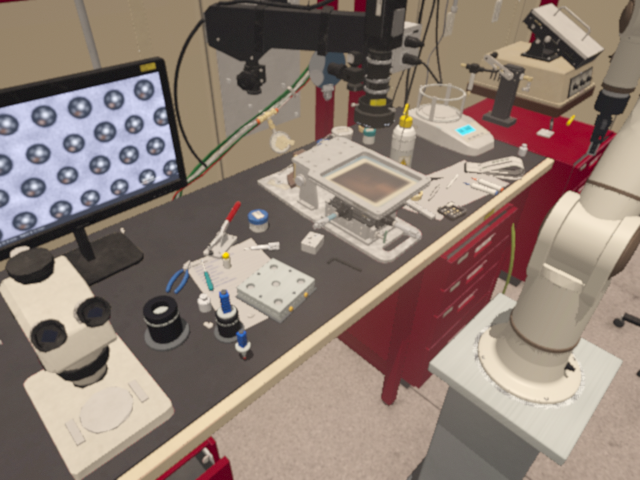

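View pics/top0.png

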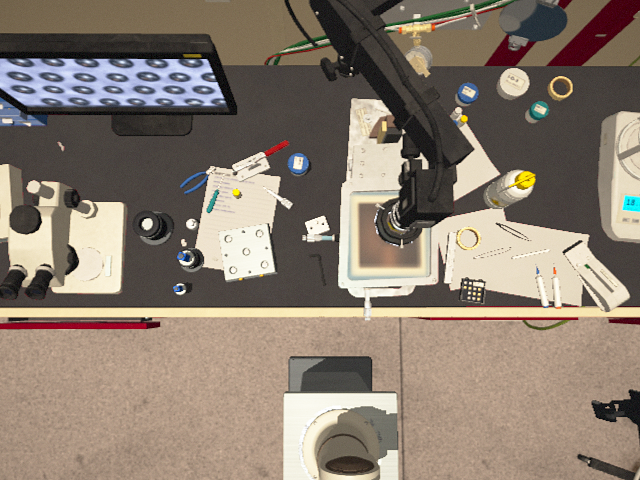

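Top view: the carrier is near (246,252), the small holder with the blue probe near (189,258), a look-alike probe near (180,288), and the big holder near (152,225). I'll zoom in.

Run:
```python
import cv2
a=cv2.imread("pics/top0.png")[170:310,130:300]; cv2.imwrite("pics/topz.png",cv2.resize(a,None,fx=4.2,fy=4.2,interpolation=cv2.INTER_CUBIC))
a=cv2.imread("pics/scene0.png")[230:370,140:330]; cv2.imwrite("pics/scenez.png",cv2.resize(a,None,fx=4.2,fy=4.2,interpolation=cv2.INTER_CUBIC))
```

```text
(no output)
```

View pics/topz.png

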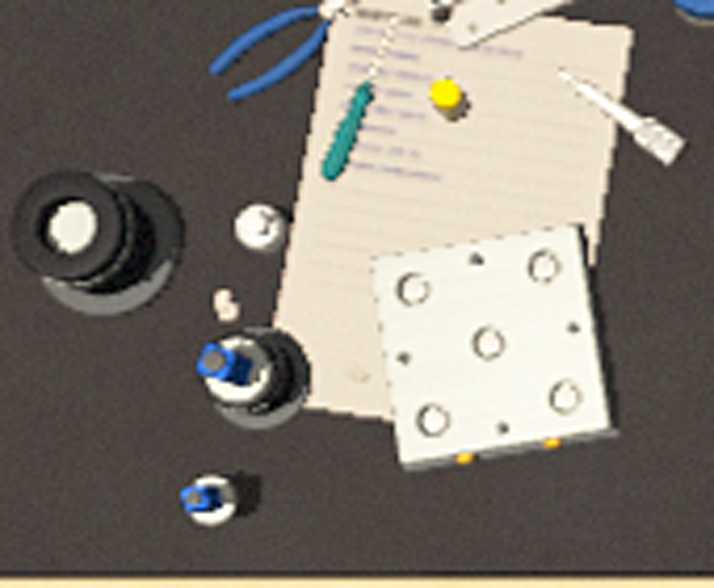

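View pics/scenez.png

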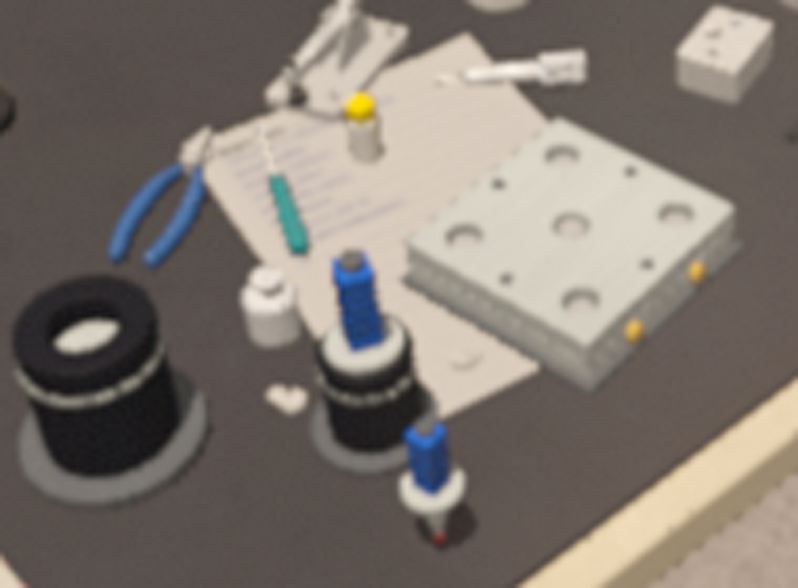

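View pics/wrist0.png

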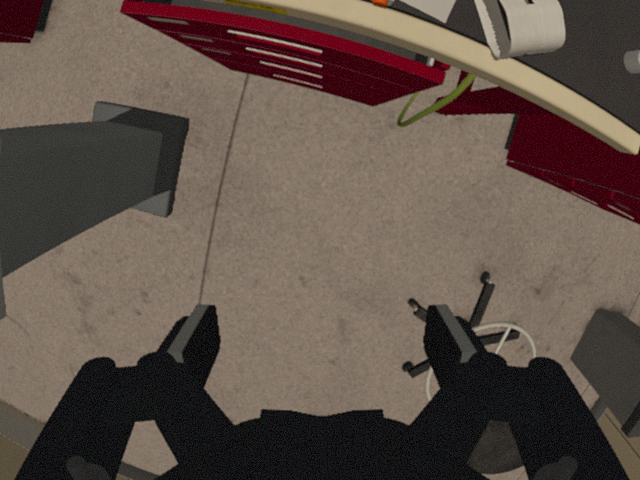

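```bash
cat > h.py <<'E'
import numpy as np, cv2
from plant import *
def proj_plane(info,u,v,z,fish=False):
    T=info["T"]; x=(u-info["cx"])/info["fx"]; y=(v-info["cy"])/info["fy"]
    if fish:
        r=np.hypot(x,y); s=np.sin(r)/r if r>1e-9 else 1; d=np.array([x*s,y*s,np.cos(r)])
    else: d=np.array([x,y,1.])
    d=T[:3,:3]@d; o=T[:3,3]; return o+d*(z-o[2])/d[2]
def project(info,P,fish=False):
    T=info["T"]; p=T[:3,:3].T@(np.asarray(P)-T[:3,3])
    if fish:
        a=np.arctan2(np.hypot(p[0],p[1]),p[2]); n=np.hypot(p[0],p[1])+1e-12
        x,y=p[0]/n*a,p[1]/n*a
    else: x,y=p[0]/p[2],p[1]/p[2]
    return np.array([info["cx"]+info["fx"]*x,info["cy"]+info["fy"]*y])
def R(yaw): # tool down; tool x axis at yaw, y = -90deg
    c,s=np.cos(yaw),np.sin(yaw); return np.array([[c,s,0],[s,-c,0],[0,0,-1.]])
E
python3 - <<'E'
from h import *
i=camera_info("top"); f=lambda u,v,z:print(u,v,proj_plane(i,130+u/4.2,170+v/4.2,z).round(3))
for z in(.036,.042):
  for p in((373,257),(580,225),(614,430),(404,462),(488,344),(413,290),(543,267),(565,397),(433,420)): f(*p,z)
print("probe");f(240,370,.071); f(215,363,.131); f(72,228,.1);f(210,505,.06);f(258,228,.04);f(445,95,.046)
print(inverse_kinematics([.56,.33,.3],R(0)) , inverse_kinematics([.5,.4,.3],R(np.pi/2)))
E
```

```text
373 257 [0.603 0.344 0.036]
580 225 [0.624 0.204 0.036]
614 430 [0.485 0.18  0.036]
404 462 [0.464 0.32  0.036]
488 344 [0.543 0.265 0.036]
413 290 [0.58  0.316 0.036]
543 267 [0.596 0.229 0.036]
565 397 [0.507 0.213 0.036]
433 420 [0.492 0.301 0.036]
373 257 [0.602 0.343 0.042]
580 225 [0.624 0.203 0.042]
614 430 [0.485 0.179 0.042]
404 462 [0.464 0.319 0.042]
488 344 [0.543 0.264 0.042]
413 290 [0.579 0.315 0.042]
543 267 [0.595 0.228 0.042]
565 397 [0.507 0.212 0.042]
433 420 [0.492 0.3   0.042]
probe
240 370 [0.523 0.423 0.071]
215 363 [0.522 0.424 0.131]
72 228 [0.612 0.527 0.1  ]
210 505 [0.435 0.442 0.06 ]
258 228 [0.622 0.421 0.04 ]
445 95 [0.712 0.296 0.046]
[-0.42601089  0.40757925 -0.20647401  1.44081628  0.08439353  1.30186717
 -2.20926174] [ 0.06590363  0.71329965 -1.30097226  1.44493932  0.68489341  1.49259901
 -1.21799154]
```

Run:
```python
from h import *
it,isc=camera_info("top"),camera_info("scene")
def ray(i,u,v):
    a=proj_plane(i,u,v,0);o=i["T"][:3,3];return o,(a-o)/np.linalg.norm(a-o)
def tri(a,b):
    o1,d1=ray(it,*a);o2,d2=ray(isc,*b)
    s=np.linalg.lstsq(np.c_[d1,-d2],o2-o1,rcond=None)[0];p,q=o1+d1*s[0],o2+d2*s[1];print(((p+q)/2).round(3),np.linalg.norm(p-q).round(3))
print("lens");tri((395,238),(375,118));print("probe cap");tri((130+210/4.2,170+358/4.2),(140+352/4.2,230+262/4.2))
print("look cap");tri((130+190/4.2,170+497/4.2),(140+427/4.2,230+428/4.2))
print("stage near"); print(proj_plane(it,368,300,.08))
for P in([.3,-.35,.4],[.42,0,.4],[.40,.15,.4],[.53,.38,.33]):
  for y in(-np.pi/2,0,.6,np.pi/2,np.pi):
    q=inverse_kinematics(P,R(y)); print(P,round(y,2),None if q is None else q.round(2))
```

```text
lens
[ 0.548 -0.096  0.369] 0.02
probe cap
[0.524 0.427 0.128] 0.003
look cap
[0.438 0.447 0.088] 0.003
stage near
[ 0.40743525 -0.07323209  0.08      ]
[0.3, -0.35, 0.4] -1.57 [ 1.17 -0.   -0.36  1.72 -0.    1.43 -2.34]
[0.3, -0.35, 0.4] 0 [ 1.38  0.01 -0.57  1.71  0.    1.43 -0.77]
[0.3, -0.35, 0.4] 0.6 [ 1.48  0.01 -0.67  1.71  0.01  1.43 -0.17]
[0.3, -0.35, 0.4] 1.57 [ 1.63  0.02 -0.83  1.7   0.01  1.43  0.8 ]
[0.3, -0.35, 0.4] 3.14 [ 1.9   0.03 -1.11  1.7   0.03  1.43  2.36]
[0.42, 0, 0.4] -1.57 None
[0.42, 0, 0.4] 0 [ 1.5  -0.3  -1.25  1.77 -0.29  1.47 -1.27]
[0.42, 0, 0.4] 0.6 [ 0.93 -0.11 -0.9   1.78 -0.09  1.43 -0.92]
[0.42, 0, 0.4] 1.57 [ 0.93 -0.11 -0.9   1.78 -0.09  1.43  0.05]
[0.42, 0, 0.4] 3.14 [ 0.82 -0.1  -0.8   1.78 -0.07  1.43  1.6 ]
[0.4, 0.15, 0.4] -1.57 [-1.71 -0.29  1.05  1.81  0.26  1.48  2.44]
[0.4, 0.15, 0.4] 0 [ 0.87 -0.13 -1.16  1.76 -0.12  1.43 -1.83]
[0.4, 0.15, 0.4] 0.6 [ 0.87 -0.13 -1.16  1.76 -0.12  1.43 -1.23]
[0.4, 0.15, 0.4] 1.57 [ 0.87 -0.13 -1.16  1.76 -0.12  1.43 -0.26]
[0.4, 0.15, 0.4] 3.14 [ 0.83 -0.12 -1.12  1.76 -0.11  1.43  1.3 ]
[0.53, 0.38, 0.33] -1.57 [ 0.09  0.71 -1.3   1.37  0.68  1.55  2.  ]
[0.53, 0.38, 0.33] 0 [-0.52  0.4  -0.21  1.39  0.08  1.36 -2.3 ]
[0.53, 0.38, 0.33] 0.6 [-0.09  0.52 -0.87  1.37  0.39  1.43 -1.92]
[0.53, 0.38, 0.33] 1.57 [ 0.09  0.71 -1.3   1.37  0.68  1.55 -1.14]
[0.53, 0.38, 0.33] 3.14 [ 0.09  0.71 -1.3   1.37  0.68  1.55  0.43]
```

Run:
```python
from h import *
for P in([.25,-.3,.3],[.3,-.25,.3],[.36,0,.3],[.38,0,.3],[.36,0,.4],[.36,0,.5],[.38,0,.5],[.36,.15,.3],[.35,.25,.35]):
  for y in(np.pi-.5,2.6,np.pi,np.pi+.5):
    q=inverse_kinematics(P,R(y)); print(P,round(y,2),None if q is None else q.round(2))
```

```text
[0.25, -0.3, 0.3] 2.64 [ 1.91 -0.14 -0.99  2.01 -0.12  1.21  2.04]
[0.25, -0.3, 0.3] 2.6 [ 1.9  -0.14 -0.98  2.01 -0.12  1.21  1.99]
[0.25, -0.3, 0.3] 3.14 [ 1.98 -0.15 -1.05  2.   -0.14  1.22  2.56]
[0.25, -0.3, 0.3] 3.64 None
[0.3, -0.25, 0.3] 2.64 [ 1.77 -0.14 -1.02  2.   -0.13  1.22  1.87]
[0.3, -0.25, 0.3] 2.6 [ 1.76 -0.14 -1.01  2.   -0.13  1.22  1.82]
[0.3, -0.25, 0.3] 3.14 [ 1.83 -0.16 -1.07  2.   -0.15  1.22  2.39]
[0.3, -0.25, 0.3] 3.64 [-0.36 -0.22  0.87  2.05  0.18  1.24  2.5 ]
[0.36, 0, 0.3] 2.64 [ 0.42 -0.17 -0.43  2.07 -0.07  1.22  1.09]
[0.36, 0, 0.3] 2.6 [ 0.42 -0.17 -0.43  2.07 -0.07  1.22  1.05]
[0.36, 0, 0.3] 3.14 [ 1.06 -0.25 -0.94  2.06 -0.21  1.24  1.78]
[0.36, 0, 0.3] 3.64 [-0.34 -0.18  0.23  2.09  0.04  1.23  1.94]
[0.38, 0, 0.3] 2.64 [ 0.41 -0.12 -0.43  2.04 -0.05  1.21  1.07]
[0.38, 0, 0.3] 2.6 [ 0.41 -0.12 -0.43  2.04 -0.05  1.21  1.03]
[0.38, 0, 0.3] 3.14 [ 1.09 -0.19 -1.01  2.02 -0.17  1.22  1.72]
[0.38, 0, 0.3] 3.64 [-0.57 -0.16  0.45  2.06  0.07  1.22  1.92]
[0.36, 0, 0.4] 2.64 [ 0.47 -0.22 -0.43  1.89 -0.09  1.45  1.12]
[0.36, 0, 0.4] 2.6 [ 0.47 -0.22
[... 507 characters left out ...]
.18 -0.43  1.65 -0.08  1.66  1.06]
[0.38, 0, 0.5] 3.14 [ 0.74 -0.2  -0.64  1.65 -0.12  1.66  1.67]
[0.38, 0, 0.5] 3.64 [-0.36 -0.2   0.23  1.67  0.04  1.66  1.94]
[0.36, 0.15, 0.3] 2.64 [ 0.52 -0.12 -0.89  2.01 -0.1   1.21  0.74]
[0.36, 0.15, 0.3] 2.6 [ 0.86 -0.2  -1.15  2.   -0.19  1.22  0.81]
[0.36, 0.15, 0.3] 3.14 [ 0.73 -0.16 -1.06  2.   -0.15  1.22  1.3 ]
[0.36, 0.15, 0.3] 3.64 [-0.24 -0.1  -0.21  2.03 -0.02  1.21  1.63]
[0.35, 0.25, 0.35] 2.64 [ 0.99 -0.27 -1.4   1.84 -0.27  1.35  0.72]
[0.35, 0.25, 0.35] 2.6 [ 1.   -0.28 -1.4   1.84 -0.29  1.36  0.7 ]
[0.35, 0.25, 0.35] 3.14 [ 0.84 -0.13 -1.38  1.84 -0.14  1.33  1.07]
[0.35, 0.25, 0.35] 3.64 [ 0.   -0.04 -0.66  1.86 -0.03  1.32  1.43]
```

Run:
```python
from h import *
A=np.array([1.5,-.12,-.43,2.04,-.05,1.21,1.07])
goto_joints(A); print(current_eef_pos(),current_clock())
A[0]=-.3; goto_joints(A); print(current_eef_pos(),current_clock())
for y in(np.pi-.4,np.pi,np.pi+.3):
    print(y,inverse_kinematics([.47,.35,.28],R(y)))
move_ptp([.47,.35,.28],R(np.pi)); print(current_joint_positions().round(2),current_clock())
i=camera_info("wrist"); im=get_image("wrist"); np.save("w1T.npy",i["T"]); cv2.imwrite("pics/w1.png",im[:,:,::-1])
print(current_ft_force())
for P in((.523,.4235,.066),(.523,.4235,.131),(.543,.264,.036)): print(project(i,P,True))
```

```text
[ 0.17278674 -0.33905793  0.29897775] 1.3167
[0.29086036 0.24434485 0.29865585] 3.45
2.741592653589793 [-0.27476263  0.33293467 -0.5226185   1.62628201  0.17402361  1.22901195
  0.33863568]
3.141592653589793 [-0.29525069  0.32888467 -0.4955959   1.62697555  0.16386288  1.2272593
  0.74700853]
3.441592653589793 [-0.31079604  0.32598737 -0.47520569  1.62750537  0.15631667  1.2260088
  1.05323681]
[-0.29  0.33 -0.5   1.63  0.16  1.23  0.75] 4.3
[0.80546234 0.02988774 1.26944781]
[389.94541537 247.55965816]
[401.73372512 270.01169252]
[251.0282203  255.25901028]
```

View pics/w1.png

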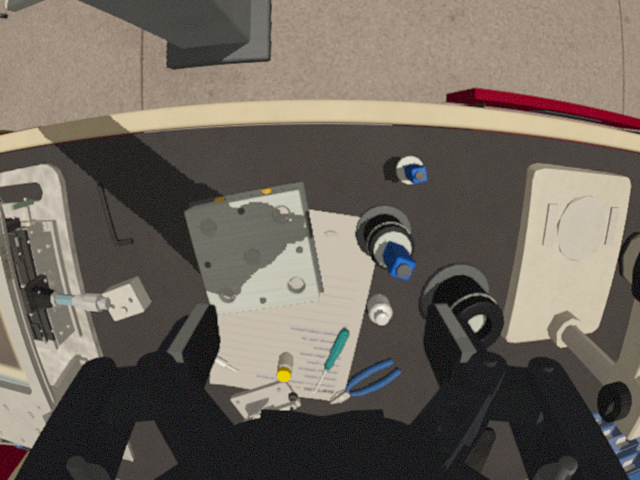

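Run:
```python
import cv2
a=cv2.imread("pics/w1.png"); cv2.imwrite("pics/w1a.png",cv2.resize(a[190:300,340:430],None,fx=6,fy=5.4*6/5.4,interpolation=cv2.INTER_CUBIC)[:600]); cv2.imwrite("pics/w1b.png",cv2.resize(a[175:320,175:330],None,fx=4,fy=4,interpolation=cv2.INTER_CUBIC))
```

```text
(no output)
```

View pics/w1a.png

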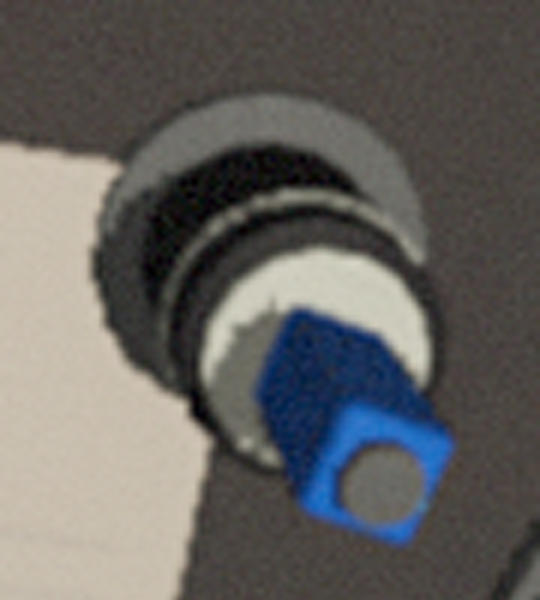

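View pics/w1b.png

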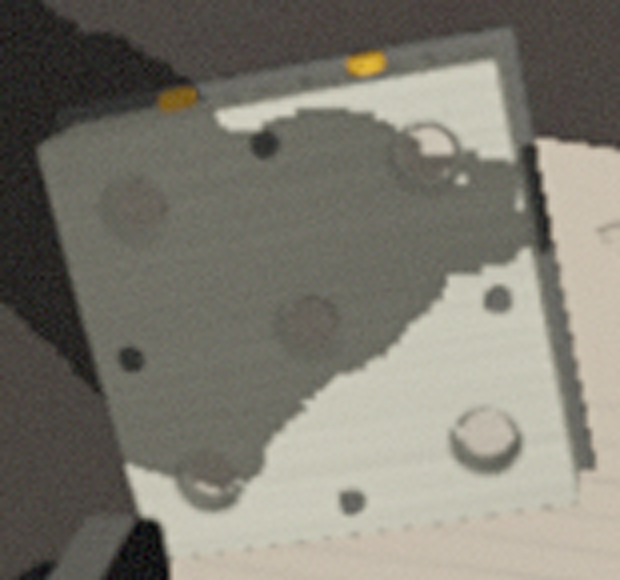

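Run:
```python
from h import *
i=camera_info("wrist"); i["T"]=np.load("w1T.npy")
g=lambda u,v,s,o,z:proj_plane(i,o[0]+u/s,o[1]+v/s,z,True)
top=[g(u,v,6,(340,190),.126) for u,v in((350,405),(452,440),(405,545),(300,505))]
print(np.round(top,4),np.mean(top,0))
for k in range(4):
  d=top[(k+1)%4]-top[k]; print(np.linalg.norm(d).round(4),np.degrees(np.arctan2(d[1],d[0])).round(1))
print("collar",g(318,360,6,(340,190),.071),g(203,360,6,(340,190),.071),g(433,360,6,(340,190),.071),g(380,485,6,(340,190),.131))
for z in(.036,.042):
  B=np.array([g(u,v,4,(175,175),z)[:2] for u,v in((428,155),(134,207),(308,324),(485,440),(212,480))])
  M=np.array([(-45,45),(-45,-45),(0,0),(45,45),(45,-45)])/1000
  c=B.mean(0);A=M-M.mean(0);U,S,V=np.linalg.svd(A.T@(B-c));Rr=(U@V).T
  print(z,c,"yaw",np.degrees(np.arctan2(Rr[1,0],Rr[0,0])),"scale",S.sum()/(A**2).sum());print(((A@Rr.T+c-B)*1000).round(1))
  C=np.array([g(u,v,4,(175,175),z)[:2] for u,v in((38,150),(497,60),(580,510),(170,555))]);print(C.mean(0),np.linalg.norm(np.roll(C,1,0)-C,axis=1))
```

```text
[[0.5123 0.4204 0.126 ]
 [0.5184 0.4375 0.126 ]
 [0.5365 0.4313 0.126 ]
 [0.5292 0.4135 0.126 ]] [0.52409303 0.42570088 0.126     ]
0.0181 70.5
0.0191 -19.0
0.0192 -112.2
0.0182 157.7
collar [0.52410471 0.42609028 0.071     ] [0.52402938 0.4049067  0.071     ] [0.52420436 0.44770503 0.071     ] [0.52385469 0.42511361 0.131     ]
0.036 [0.54433186 0.26598052] yaw 9.76634210254189 scale 0.9995213462284703
[[ 0.1 -0.3]
 [ 0.3  0.1]
 [ 0.4  0.9]
 [-0.4  0.5]
 [-0.3 -1.1]]
[0.54601689 0.26687643] [0.13794096 0.14067877 0.14243905 0.13451881]
0.042 [0.5421151  0.26718773] yaw 9.766342102541874 scale 0.9849694882335189
[[-0.7  0.2]
 [-0.3 -0.7]
 [ 0.4  0.8]
 [ 0.1  1.3]
 [ 0.4 -1.6]]
[0.5437756  0.26807059] [0.1359327  0.13863065 0.1403653  0.13256038]
```

Run:
```python
from h import *
Y=np.radians(159.3); P=np.array([.524,.4255,0])
command_gripper(.65)
move_ptp(P+[0,0,.2],R(Y)); print(current_joint_positions().round(2))
move_linear(P+[0,0,.15],R(Y),feed=.1); 
cv2.imwrite("pics/w2.png",get_image("wrist")[:,:,::-1])
b=move_linear(P+[0,0,.083],feed=.08,force_limit=6); print(b,current_eef_pos(),current_ft_force(),current_clock())
cv2.imwrite("pics/w3.png",get_image("wrist")[:,:,::-1])
```

```text
[-0.44  0.55 -0.42  1.49  0.23  1.16  0.32]
False [0.52434119 0.42592687 0.08354092] [-0.23218621  0.07132338  1.01329515] 7.0
```

View pics/w3.png

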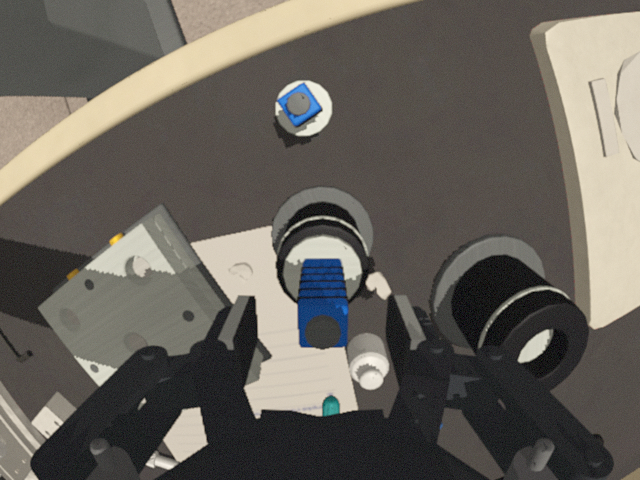

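The grip at (323,310) sits between the pads at about 250 and 395, and is square to them. I'll close and lift.

Run:
```python
from h import *
command_gripper(0,60); print(current_finger_gap(),current_eef_pos(),current_ft_force(),current_clock())
np.save("grasp.npy",current_eef_pos())
p=current_eef_pos(); move_linear([p[0],p[1],.19],feed=.1)
print(current_finger_gap(),current_eef_pos(),current_ft_force(),current_clock())
cv2.imwrite("pics/w4.png",get_image("wrist")[:,:,::-1]); cv2.imwrite("pics/s4.png",cv2.resize(get_image("scene")[180:380,120:360,::-1],None,fx=3,fy=3))
```

```text
0.2180972194092663 [0.5244532  0.42605427 0.08370227] [0.23906993 1.05824219 2.55805134] 7.4667
0.21764365874001232 [0.52400171 0.42556196 0.1889635 ] [ 0.57539519  0.5803408  -1.58814934] 8.6833
```

View pics/w4.png

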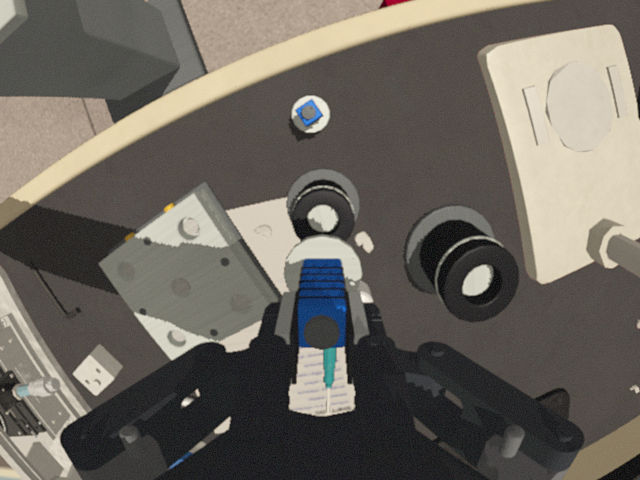

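View pics/s4.png

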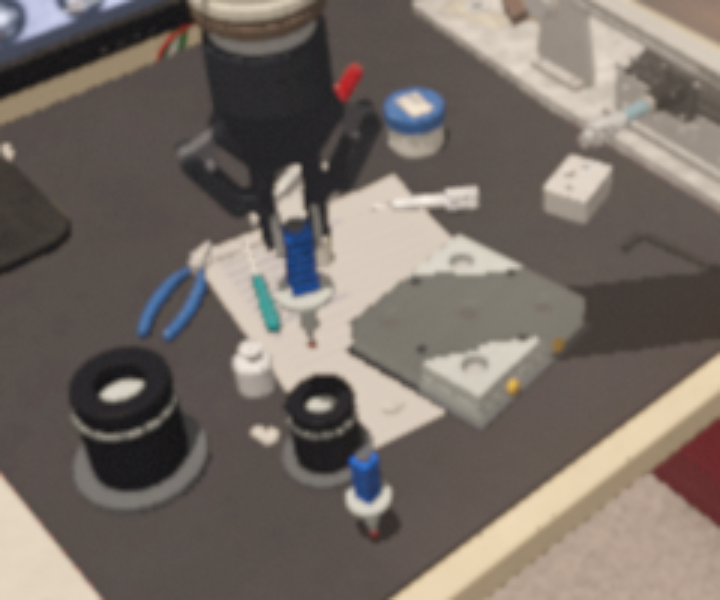

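```bash
cat >> h.py <<'E'
C=np.array([.5443,.2657]); CY=np.radians(9.77); Y=np.radians(159.3)
RC=np.array([[np.cos(CY),-np.sin(CY)],[np.sin(CY),np.cos(CY)]])
BORES={"pp":(.045,.045),"mp":(-.045,.045),"c":(0,0),"mm":(-.045,-.045),"pm":(.045,-.045)}
def bore(k): return C+RC@np.array(BORES[k])
E
python3 - <<'E'
from h import *
first=True
for k in ("mp","pp","c"):
    b=bore(k)
    if first: move_linear([*b,.19],R(Y),feed=.15); move_linear([*b,.121],feed=.12); first=False
    else: move_linear([*b,.121],R(Y),feed=.12)
    sleep(.15); f0=current_ft_force().copy(); z0=current_eef_pos()[2]
    r=move_linear([*b,.094],feed=.02,force_limit=1.9)
    z1=current_eef_pos(); f1=current_ft_force(); sleep(.15); z=current_eef_pos(); f=current_ft_force()
    print(k,r,"z0",z0.round(4),"stop",z1[2].round(4),(f1-f0)[2].round(2),"settled",z[2].round(4),(f-f0).round(2),z[:2]-b,current_clock())
    move_linear([*b,.121],feed=.08)
E
```

```text
mp True z0 0.1221 stop 0.0968 0.81 settled 0.0967 [1.12 0.93 0.8 ] [-0.0003823  -0.00025832] 11.8833
pp True z0 0.1211 stop 0.0967 1.87 settled 0.0965 [1.35 0.73 1.93] [-0.00038795 -0.00020155] 14.6167
c True z0 0.1211 stop 0.1008 2.0 settled 0.1009 [1.92 0.66 1.7 ] [-0.0003427  -0.00015882] 16.9917
```

Run:
```python
from h import *
for k in ("mm","pm"):
    b=bore(k)
    move_linear([*b,.121],R(Y),feed=.12)
    sleep(.2); f0=current_ft_force().copy(); z0=current_eef_pos()[2]
    r=move_linear([*b,.094],feed=.02,force_limit=1.9)
    z1=current_eef_pos(); f1=current_ft_force(); sleep(.15); z=current_eef_pos(); f=current_ft_force()
    print(k,r,"z0",z0.round(4),"stop",z1[2].round(4),(f1-f0)[2].round(2),"settled",z[2].round(4),(f-f0).round(2),current_clock())
    move_linear([*b,.121],feed=.08)
```

```text
mm True z0 0.121 stop 0.0968 2.01 settled 0.0968 [2.11 0.25 1.65] 19.5083
pm True z0 0.1211 stop 0.0967 3.07 settled 0.0966 [0.8  0.96 2.74] 22.2917
```

```bash
cat >> h.py <<'E'
def touch(k):
    b=bore(k); move_linear([*b,.121],R(Y),feed=.12); sleep(.2); f0=current_ft_force().copy()
    r=move_linear([*b,.0925],feed=.02,force_limit=1.9); z=current_eef_pos()[2]; f1=current_ft_force()
    print(k,r,"stop",z.round(5),(f1-f0)[2].round(2),current_clock()); return z
def press(zc,lim=15):
    b=bore("c"); z=current_eef_pos()
    f0=FZ0
    r=move_linear([*b,zc],feed=.01,force_limit=lim); sleep(.1)
    print("press",zc,r,"z",current_eef_pos()[2].round(5),"f",(current_ft_force()).round(2),current_clock())
FZ0=0
E
python3 - <<'E'
from h import *
z=touch("c"); print(current_ft_force().round(2))
move_linear([*bore("c"),.0955],feed=.03)
press(.0925)
move_linear([*bore("c"),.121],feed=.08)
touch("c"); move_linear([*bore("c"),.121],feed=.08)
E
```

```text
c True stop 0.101 1.86 24.575
[0.5  0.34 0.97]
press 0.0925 False z 0.09311 f [-0.67  0.43  6.06] 25.45
c True stop 0.09826 2.69 27.4333
```

Run:
```python
from h import *
move_linear([*bore("c"),.0945],feed=.05)
press(.0912)
move_linear([*bore("c"),.121],feed=.08)
touch("c"); move_linear([*bore("c"),.121],feed=.08)
touch("mp"); move_linear([*bore("mp"),.121],feed=.08)
```

```text
press 0.0912 False z 0.0919 f [-0.88 -1.25  4.78] 29.1417
c True stop 0.09705 1.63 31.1833
mp True stop 0.09685 3.0 33.6
```

Run:
```python
from h import *
b=bore("c"); move_linear([*b,.121],R(Y),feed=.15); move_linear([*b,.0945],feed=.06)
press(.0909)
move_linear([*b,.121],feed=.1)
touch("c"); move_linear([*b,.121],feed=.1)
touch("c"); move_linear([*b,.121],feed=.1)
touch("pp"); move_linear([*bore("pp"),.121],feed=.1)
```

```text
press 0.0909 False z 0.09158 f [-0.73  2.05  4.95] 35.8333
c True stop 0.09682 3.74 37.8083
c True stop 0.09681 2.36 39.7333
pp True stop 0.09652 1.92 42.1
```

Run:
```python
from h import *
g=np.load("grasp.npy"); b=bore("pp")
move_linear([*b,.19],R(Y),feed=.2); move_linear([g[0]+.0003,g[1]+.0003,.19],R(Y),feed=.15); sleep(.2)
print(current_eef_pos(),g,current_ft_force(),current_clock())
np.save("x.npy",current_ft_force())
r=move_linear([g[0]+.0003,g[1]+.0003,.0835],feed=.06,force_limit=5); sleep(.1)
print(r,current_eef_pos(),current_ft_force(),current_clock())
cv2.imwrite("pics/w5.png",get_image("wrist")[:,:,::-1]);cv2.imwrite("pics/s5.png",cv2.resize(get_image("scene")[180:380,120:360,::-1],None,fx=3,fy=3))
```

```text
[0.52578873 0.42501051 0.18998899] [0.5244532  0.42605427 0.08370227] [ 0.1253119  -0.06757654 -0.94998145] 44.1583
False [0.52491457 0.4264743  0.08379299] [-0.39936249  0.3484238  -1.62363924] 46.1833
```

View pics/s5.png

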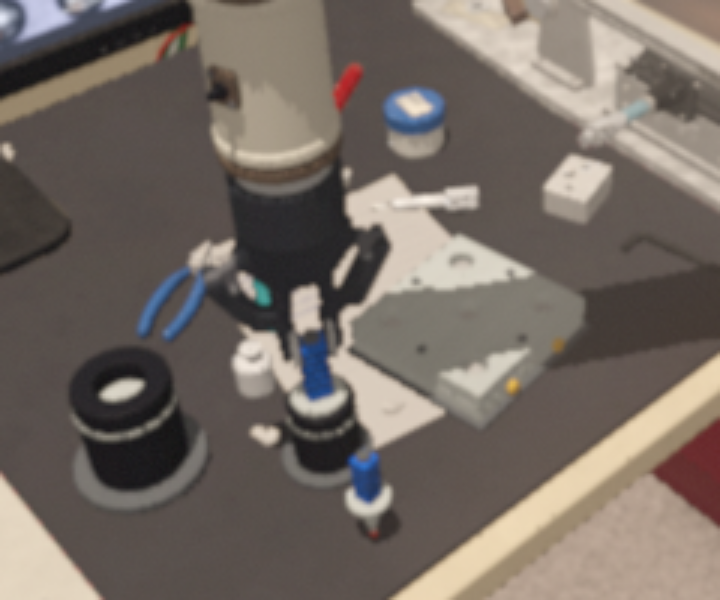

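Run:
```python
from h import *
g=np.load("grasp.npy"); p=[g[0],g[1]]
r=move_linear([*p,.0826],feed=.01,force_limit=5); print(r,current_eef_pos(),current_ft_force(),current_clock())
command_gripper(.6); sleep(.2); print(current_finger_gap(),current_ft_force())
move_linear([*p,.19],feed=.1); move_linear([.47,.35,.28],R(np.pi),feed=.2); print(current_clock())
i=camera_info("wrist"); np.save("w6T.npy",i["T"]); cv2.imwrite("pics/w6.png",get_image("wrist")[:,:,::-1]);cv2.imwrite("pics/s6.png",cv2.resize(get_image("scene")[180:380,120:360,::-1],None,fx=3,fy=3))
```

```text
False [0.52495845 0.42653193 0.08364339] [ 0.10593403 -0.58812706  5.13320342] 46.5333
0.600222268175682 [-0.48286156  0.21535463  0.04198365]
49.175
```

View pics/w6.png

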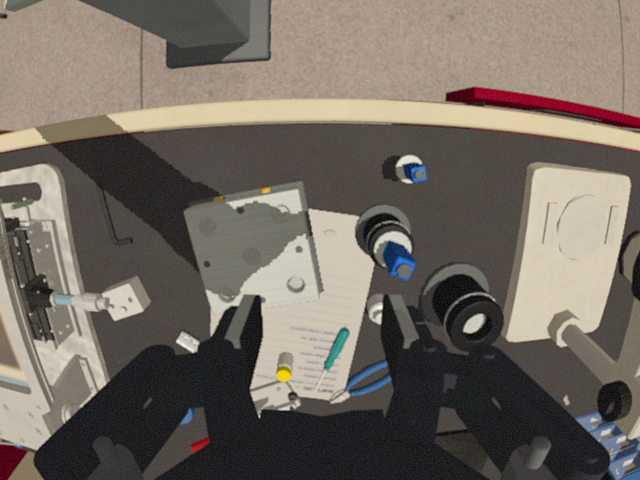

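View pics/s6.png

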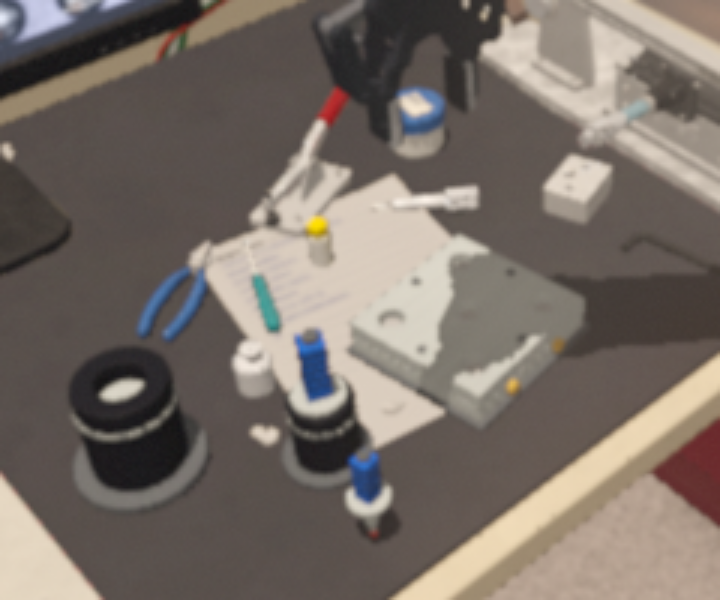

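The probe is upright in the small holder, with its cap at about (402,268) as before. The vial, weight and look-alikes are where they were. I'll hand the job in.

```bash
python3 -c "
from plant import *
finish_job(); print(current_clock())"
```

```text
the job is handed in; nothing more can be done
the job is handed in; nothing more can be done
```

The high pin was the one in the centre bore. I pressed it level, put the probe back upright in the small holder, and handed the job in at about 49 s of the 70 s allowed.

- **Finding the pin:** I touched all five pins lightly. Four stopped the tool at 96.7 to 96.8 mm; the centre one stopped it at 100.9 mm, about 4.2 mm higher.
- **Pressing:** I pressed the centre pin in three slow steps, touching it again after each. Its last two touches read 96.8 mm. The outer pins read 96.5 to 96.9 mm, though I re-touched only two of them after pressing started. That puts the centre pin level to about 0.1–0.2 mm, near the limit of what these touches can resolve.
- **Force readings:** They drifted by up to about 1 N between touches, so I relied on the stop heights instead. The highest raw force I read while pressing was about 6 N. The readings were not re-zeroed, so the real push was probably 7 to 8 N, still well under the probe's 20 N limit.
- **Returning the probe:** It seated at its original height, and the final pictures show it upright. The vial, weight and look-alikes look unmoved. I did not check the tape specifically; the arm only passed over its side of the bench on the way in.

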